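# Index the carver's dividing head to 7 and lock it

## Robot

A 6-joint arm with a two-finger parallel gripper is mounted at the origin on the work surface. World frame = base frame: x ahead of the robot, y to its left, z up, the work surface at z = 0. Lengths are in m, angles in rad, forces in N, time in s.
With the tool pointing down it reaches from about 0.35 to 0.725 m from the base axis. Payload 6 kg.
Tool frame: the origin (TCP) lies between the finger pads; the fingertips stand 25 mm ahead of it and the grasp point (between the pads) lies 6 mm ahead of it; z points along the fingers, y is the direction in which the jaws open and shut (so a half turn about z gives the same grasp; the last joint's range is limited). The gripper opens to 85 mm and grips with 20 to 120 N. Pads are 22 mm wide; open, the fingers measure 114 mm over their backs; the gripper's body (76 mm by 85 mm) begins 54 mm behind the grasp point. The pads swing forward as they close: fully open they stand 13 mm farther back than shut.
Start: joints at [-0.903, 0.04, 0.085, 0, -1.615, -0.334], TCP at [0.197, -0.567, 0.256] pointing down, gripper open.
Joint ranges: [-2.56, 2.56], [-1.29, 2.01], [-1.08, 1.49], [-3.29, 1.98], [-2.81, -0.18], [-2.99, 2.99]. Speed limits (rad/s): [2.57, 2.57, 3.01, 3.14, 3.14, 3.14].

## Interface

Orientations are given as a unit quaternion [x, y, z, w].
In Python, from cell import arm, eyes, ticket, models gives the robot as it stands.
- The arm moves only by the tool step_arm, never from a script. Its argument "targets" is text: rows parted by semicolons, each of 6 numbers parted by spaces: the shift along the tool's x, y, z scaled (see below), then the turn, a rotation vector about the tool's x, y, z scaled (see below). A call has 1 to 20 rows; each row shifts and turns the commanded pose from where the row before left it, along the tool's axes as they then stand; what a row does not reach is not made up. The controller multiplies each number of a shift by 0.025 m and each number of a turn by 0.1 rad. A row lasts 1/12 s, in which the tool goes at most 41.7 mm and 7.16 degrees, less where a joint would pass 70% of its speed; a pose out of reach is approached as far as the arm can. A call with a number of a shift or a turn outside -1 to 1 is refused whole. A call with a gripper value outside its range is refused whole. "fingers" is the opening, from -1 (shut) to 1 (fully open), set as the call begins (left out, the last holds). The fingers move at their own pace and stop on an object; "newtons" is the grip in N (left out, the last holds). Time passes only in rows, so rows that do not move let the fingers close. It gives the time, the measured TCP pose, the force and the opening at its end, in the units of the state.
- arm.get_state(): the state, without advancing time (a new reading comes with each control period).
- eyes.grab_frame(name): name is "scene" or "side" or "wrist"; returns a dict with "image" (480x640x3 uint8, red, green, blue), "intrinsics" (3x3 intrinsics, pixels), "view" (4x4, takes a point from world to camera coordinates); the wrist camera has in their place "mount" (4x4, takes a point from camera to tool coordinates, whose origin is the TCP and whose axes are the flange's). Camera axes: x right, y down, z forward; pixel columns grow to the right and rows downward; lengths in m; the calibration is good to about 2 mm. A picture is of the moment at which its call begins: read the wrist's pose just before it. There is no depth.
- ticket.close_job(): hands the job in, once; it reports no verdict.
Trained networks look in a picture, given as the dict that the camera call returned (one of the last four; its "shot" number tells which), for a name from the list of things; names that differ only in an ending like _2 or _b are one class to them, and where a whole thing is asked for, a point or a joint stands for the part that bears it (a point fixed in the world has none). Each returns a list of dicts, best first, with "conf" (0 to 1); they miss things now and then, are a little off and sometimes report something else, mostly with a low value. They report only what shows in the picture. A call takes as long as a camera call. They do not tell look-alikes from the thing itself.
- models.boxes_of(name, picture): "bbox" ([centre column, centre row, width, height] in pixels, round what is visible of it).
- models.silhouettes(name, picture): "mask" (480x640 bool, what is visible of it) and "bbox" ([centre column, centre row, width, height] in pixels, round what is visible of it).
The state is a dict: "clock": time; "q": joint angles; "qvel": joint speeds; "joint_efforts": joint torques, N m; "tool_pos": TCP position; "tcp_rot": TCP orientation; "ft_force": force on the tool from outside, world axes, zero at the start; "wrist_torque": the same for the moment, N m; "grip_width": finger opening in m.
Only numpy, scipy, OpenCV 4.12 (cv2) and the standard library are available. Lean on these libraries where they do the work, as an engineer would, in place of code of your own. Each camera call takes 0.05 s, during which the arm holds its last target. There are 200 camera calls.

## Task

Get the dividing head ready for the seventh petal: take the strop paddle that lies across the head's lock-bolt slot and lay it flat, leather side up, in the empty compartment of the tool tray, turn the eight-sided scale sleeve until its pointer clicks in at 7, then push the lock bolt fully home. Leave the mallet and the glue bottle standing where they are.

Things in the scene. Friction and masses are not known exactly. Their poses are not given: they have to be found in the camera images.
- head: Dividing head, grey metal, fixed to the bench at a varying place and yaw. Origin: on the sleeve's vertical axis, at bench height. Base plate 160 mm (x) by 245 mm (y), 14 mm thick, y = -180 to +65 mm. Round drum of 57 mm radius about the axis, top at 46 mm. On the -y side a deck (see deck_center) in whose slot the lock bolt slides
- scale_center (a point): Centre of the scale on the drum's top face, at 46 mm; axes as the head's. Aluminium face with black ticks and numerals 1 to 9: 1 on the head's -x side, then clockwise seen from above, 22.5 degrees apart, past 5 on the +y side to 9 on the +x side. Number n lies 180 - 22.5 (n - 1) degrees from the head's +x axis, counter-clockwise positive: 7 at 45 degrees
- deck_center (a point): Middle of the deck's top, 38 mm above the bench, at head (0, -115 mm); axes as the head's. The deck is 160 mm (x) by 130 mm (y), with a slot 18 mm wide along y through its middle (x = 0) for the lock bolt
- sleeve (a joint): Turn of the scale sleeve, rad: 0 = pointer at 1, grows clockwise seen from above, pi/8 = 0.393 per number: 7 reads 2.356; stops just past 1 and 9. A spring detent holds it at each number (about 0.3 N m to turn; let go within a third of a step of a number it clicks in by itself). Starts anywhere from 1 to 5
- sleeve_grip (a point): Point on the sleeve's vertical axis, 78 mm high, good to grip at. The sleeve is an eight-sided steel grip, 56 mm across flats (61 mm over corners), from 46 to 96 mm height; one flat faces the pointer's way, one every 45 degrees. A wooden rosette (34 mm, top at 107 mm) on it turns with it. Grip it square across two flats, finger ends no lower than 53 mm, turn about the vertical; regrip as needed
- pointer_tip (a point): Outer end of the sleeve's black pointer tab, 39 mm from the sleeve's axis and 50 mm high, above the scale; a short black line on the rim of the sleeve's top points the same way
- bolt (a joint): Travel of the lock bolt, m: 0 = drawn back, 0.030 = fully home (against its stop, nose between the sleeve's teeth). Slides along the head's +y towards the sleeve with about 3 N of friction and stays where left; starts at 0 to 0.004. Goes home only with the sleeve at a number; once home it holds the sleeve
- bolt_grip (a point): Middle of the lock bolt's black upright grip, 66 mm high, at head x = 0, y = -143 mm + travel. The grip is 24 mm (head x) by 16 mm (head y) and rises from the slot to 80 mm. Push it along the head's +y, or pinch it across its 24 mm and move it
- paddle: Leather-faced wooden strop paddle, loose, 200 mm long, 14 mm thick, about 0.12 kg. Origin: mid length and width, underside; z up through the leather. Blade 40 mm wide at x = -30 to 100 mm, handle 26 mm wide at x = -100 to -30 mm; centre of mass at x = 9 mm. Starts on the deck (underside at 38 mm) along the head's x across the slot, handle overhanging on the head's -x side
- tray: Low plywood tool tray fixed to the bench, 270 mm (x) by 200 mm (y), walls 5 mm thick and 22 mm high, floor 5 mm. Origin: centre of the underside. A wall along x at y = 0 parts it in two compartments of 260 by 92 mm: the one at +y (nearer the head, centre y = +49 mm) is empty, the one at -y holds two gouges
- mallet: Turned dark wood carver's mallet standing on its head, 84 mm across, 200 mm tall, origin under its centre
- glue: White glue bottle, 60 mm across, 160 mm tall, standing, origin under its centre
Not all that is in view belongs to the job. What is shaped like the paddle but red is not meant.

How it is judged:
On the way:
1. the sleeve is clicked in at 7 while the lock bolt is still drawn back (value of joint sleeve between 2.256 and 2.456 rad and value of joint bolt below 0.02 m), for 0.2 s.
At the end, for the whole second after the job is handed in: The sleeve stands clicked in at 7 (within 0.1 rad), the lock bolt is home (travel at least 27.5 of 30 mm), and the paddle lies at rest, leather side up, flat (within 0.1 rad) on the floor of the tray's empty +y compartment (origin at most 11 mm above the tray's underside) (value of joint sleeve between 2.256 and 2.456 rad and value of joint bolt above 0.0275 m and y of paddle in the frame of tray between 0 and 0.1 m and x of paddle in the frame of tray between -0.04 and 0.04 m and z of paddle in the frame of tray below 0.011 m and angle between paddle's own z axis and vertical below 0.1 rad and linear speed of paddle below 0.02 m/s); the robot touches nothing.
It fails at once if the mallet is moved by more than 30 mm or tipped (distance of mallet from where it was at the start of the episode above 0.03 m or angle between mallet's own z axis and vertical above 0.3 rad).
It fails at once if the glue bottle is moved by more than 30 mm or tipped (distance of glue from where it was at the start of the episode above 0.03 m or angle between glue's own z axis and vertical above 0.3 rad).
It also fails if it takes over 67 s, if anything falls off the work surface, if the arm or the gripper's body presses on something with over 40 N, if the wrist force passes 120 N, or if a joint passes its speed limit or range.

## Working session

There is one attempt and no reset: what is moved stays moved. The work goes in short steps, Python scripts to look and compute and a tool call to move; the robot and the scene stay as the last step left them, time stands still between calls to the robot, and variables do not carry over. Pictures are saved under pics/ and viewed, about 8 in all and at most 12, crops included, and the job is handed in when it is done.

Besides the shell and the picture viewer there is one more tool, called after ">>>" as name(argument=value, ...) on one line, values as JSON. step_arm: Moves the arm, as the interface text tells. Its arguments: {"type":"object","properties":{"targets":{"type":"string"},"fingers":{"type":"number"},"newtons":{"type":"number"}},"required":["targets"]}

```bash
mkdir -p pics; ls; python3 - <<'E'
from cell import arm, eyes, ticket, models
import cv2,numpy as np
s=arm.get_state();print(s)
for n in("scene","side"):
    p=eyes.grab_frame(n);cv2.imwrite(f"pics/{n}0.png",p["image"][:,:,::-1])
    print(n,p["intrinsics"].tolist(),p["view"].tolist() if hasattr(p["view"],'tolist') else p["view"])
    for k in("head","paddle","tray","mallet","glue","sleeve","bolt","pointer_tip"):
        try:
            for d in models.boxes_of(k,p)[:3]: print(k,np.round(d["bbox"]),round(d["conf"],2))
        except Exception as e: print(k,e)
E
```

```text
pics
{'clock': 0.0, 'q': array([-9.03282790e-01,  4.08511216e-02,  8.38075591e-02, -4.91300005e-04,
       -1.61548590e+00, -3.33667003e-01]), 'qvel': array([-2.18159412e-04,  6.32136167e-05,  3.40836960e-05,  3.55643762e-04,
        9.80098152e-05, -1.77341983e-03]), 'joint_efforts': array([-4.36272603e-04, -3.68193519e+01,  3.47406614e+01,  6.93235740e+00,
       -5.50073746e-03,  7.05986326e-05]), 'tool_pos': array([ 0.19658855, -0.56658411,  0.25524933]), 'tcp_rot': array([-1.66159716e-01,  9.86098442e-01,  8.78023919e-04, -2.00601620e-04]), 'ft_force': array([-0.24005414, -1.43909084,  0.61090886]), 'wrist_torque': array([ 0.03132771, -0.00201957,  0.0364972 ]), 'grip_width': 0.08537368759769441}
scene [[462.0526538747187, 0.0, 314.50828861016157], [0.0, 462.0526538747187, 236.15550439698765], [0.0, 0.0, 1.0]] [[0.844536843921518, 0.5354389222661798, 0.007917056366668037, -0.4111007424425887], [0.45556106034089033, -0.710619176394543, -0.5361758167256566, -0.14795530722986935], [-0.2814633893780235, 0.4564269346377064, -0.8440691996377206, 1.42981617665815], [0.0, 0.0, 0.0, 1.0]
[... 506 characters left out ...]
36734, -0.07831802108328736, -0.01742057229691855, 0.46003523320493894], [-0.04551459317625732, 0.7307765691014932, -0.6810976639662263, 0.048293269602522816], [0.06607276726121136, -0.6781090573247405, -0.731985311191828, 1.1998209344831794], [0.0, 0.0, 0.0, 1.0]]
head [274. 281.  72.  97.] 0.86
paddle [291. 258.  86.  23.] 0.83
paddle [424. 173.  74.  19.] 0.69
tray [315. 164.  97.  50.] 0.56
mallet [207. 383.  53.  74.] 0.65
glue [234. 166.  27.  57.] 0.68
glue [271. 281.  69.  94.] 0.62
sleeve [272. 284.  25.  37.] 0.58
sleeve [267. 242.  10.  19.] 0.35
sleeve [273. 282.  75.  94.] 0.15
bolt [271. 243.  11.  18.] 0.48
bolt [289. 257.  88.  23.] 0.32
pointer_tip [270. 285.  27.  36.] 0.61
```

```bash
python3 - <<'E'
import cv2,numpy as np
a=cv2.imread("pics/scene0.png")[130:450,110:480];b=cv2.imread("pics/side0.png")[120:440,160:480]
a=cv2.resize(a,None,fx=600/370*0.70,fy=600/370*.7);
A=cv2.resize(cv2.imread("pics/scene0.png")[130:450,110:480],(425,368));B=cv2.resize(cv2.imread("pics/side0.png")[120:440,160:480],(368,368))
cv2.imwrite("pics/m0.png",np.hstack([A,B]))
E
```

```text
(no output)
```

View pics/m0.png

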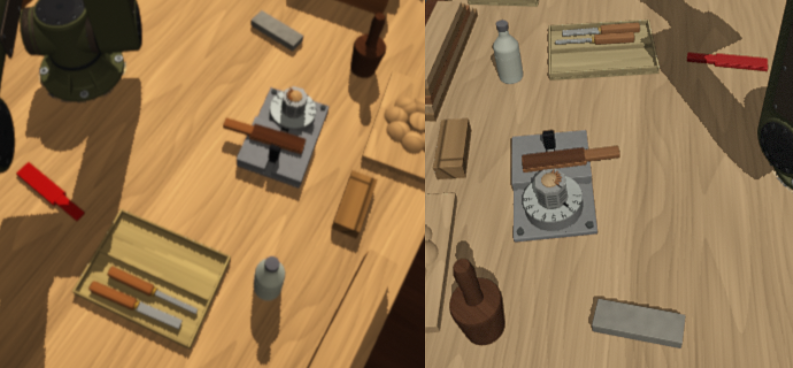

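Scene picture: the brown paddle (scene px 341,250; side px 291,258) lies across the head. The red one (scene 156,295; side 424,173) is the look-alike. The tray is at scene 242,374, with its empty half nearer the head. Next I'll fit the poses by silhouette.

```bash
cat > h.py <<'E'
from cell import arm, eyes, ticket, models
import cv2,numpy as np
from scipy.optimize import minimize
from scipy.spatial.transform import Rotation as R
def snap(n,s=None):
    s=arm.get_state();p=eyes.grab_frame(n)
    if n=="wrist":
        T=np.eye(4);T[:3,:3]=R.from_quat(s["tcp_rot"]).as_matrix();T[:3,3]=s["tool_pos"]
        p["view"]=np.linalg.inv(T@np.array(p["mount"]))
    return p
def proj(p,X):
    X=np.atleast_2d(X);V=np.array(p["view"]);c=X@V[:3,:3].T+V[:3,3];u=c@np.array(p["intrinsics"]).T
    return u[:,:2]/u[:,2:]
def place(P,x,y,yaw): 
    c,s=np.cos(yaw),np.sin(yaw);P=np.atleast_2d(P);return np.c_[x+c*P[:,0]-s*P[:,1],y+s*P[:,0]+c*P[:,1],P[:,2]]
def box(x0,x1,y0,y1,z0,z1): return np.array([[x,y,z] for x in(x0,x1) for y in(y0,y1) for z in(z0,z1)])/1000
def cyl(r,z0,z1,n=24): return np.array([[r*np.cos(a),r*np.sin(a),z] for a in np.arange(n)*2*np.pi/n for z in(z0,z1)])/1000
HEAD=[box(-80,80,-180,65,0,14),cyl(57,0,46),box(-80,80,-180,-50,0,38),cyl(29.5,46,96),cyl(17,96,107),box(-12,12,-149,-133,38,80)]
TRAY=[box(-135,135,-100,100,0,22)]
PADDLE=[box(-30,100,-20,20,38,52),box(-100,-30,-13,13,38,52)]
def render(p,parts,q,S=4):
    m=np.zeros((480*S,640*S),np.uint8)
    for P in parts: cv2.fillConvexPoly(m,cv2.convexHull(np.round(proj(p,place(P,*q))*S+S/2).astype(np.int32)),255)
    return cv2.resize(m,(640,480),interpolation=cv2.INTER_AREA)/255.
def fit(obs,parts,q0,ignore=None):
    sc=np.array([.01,.01,.1])
    def f(v):
        e=0
        for i,(p,m) in enumerate(obs):
            r=render(p,parts,np.array(q0)+v*sc)
            w=1 if ignore is None else 1-ignore[i]
            e+=(w*abs(r-m)).sum()/(m.sum()+1)
        return e
    r=minimize(f,np.zeros(3),method="Nelder-Mead",options=dict(initial_simplex=np.array([[0,0,0],[2,0,0],[0,2,0],[0,0,2]]),xatol=.01,fatol=1e-4,maxiter=200))
    return np.array(q0)+r.x*sc,r.fun
def ground(p,uv,z):
    V=np.array(p["view"]);d=V[:3,:3].T@np.linalg.inv(p["intrinsics"])@[uv[0],uv[1],1];c=-V[:3,:3].T@V[:3,3]
    return c+d*(z-c[2])/d[2]
E
cat > a.py <<'E'
from h import *
ps=[snap("scene"),snap("side")]
M={}
for k in("head","paddle","tray","mallet","glue"):
    M[k]=[]
    for p in ps:
        l=models.silhouettes(k,p); d=l[0]; M[k].append((p,d["mask"].astype(float)));print(k,np.round(d["bbox"]),round(d["conf"],2))
for i in(0,1):
    for k in("mallet","glue"):
        d=M[k][i][1];r=np.argwhere(d).max(0)[0];c=np.argwhere(d[r-4])[:,0].mean();print(k,ground(ps[i],(c,r-4),0))
    print("head",ground(ps[i],(355,252) if i==0 else (274,281),.03),"tray",ground(ps[i],(242,374) if i==0 else (315,164),.01))
h0=ground(ps[0],(366,219),.07)[:2];t0=ground(ps[0],(242,374),.01)[:2]
ig=[m for _,m in M["paddle"]]
best=min((fit(M["head"],HEAD,[*h0,y],ig) for y in np.arange(-3,3,.75)),key=lambda a:a[1]);print("HEAD",best)
yh=best[0][2]
b=min((fit(M["tray"],TRAY,[*t0,y]) for y in np.arange(-1.5,1.5,.5)),key=lambda a:a[1]);print("TRAY",b)
hx=best[0]
p0=place([0,-.115,0],*hx)[0,:2]
b=min((fit(M["paddle"],PADDLE,[*p0,y]) for y in(yh-.3,yh,yh+.3)),key=lambda a:a[1]);print("PADDLE",b)
for k in(0,1):print(fit([M["head"][k]],HEAD,hx,[ig[k]]),fit([M["paddle"][k]],PADDLE,b[0]))
E
python3 a.py
```

```text
head [356. 251.  82.  88.] 0.9
head [275. 284.  73.  97.] 0.95
paddle [339. 250.  74.  30.] 0.98
paddle [423. 174.  72.  18.] 0.86
tray [240. 374. 136. 123.] 0.8
tray [316. 163.  96.  54.] 0.9
mallet [433. 169.  30.  53.] 0.86
mallet [205. 380.  52.  81.] 0.62
glue [344. 375.  24.  40.] 0.86
glue [234. 166.  28.  53.] 0.78
mallet [0.64634058 0.39841883 0.        ]
glue [ 0.72749021 -0.25182748  0.        ]
head [0.57199414 0.07420951 0.03      ] tray [ 0.50699175 -0.3587918   0.01      ]
mallet [0.63502179 0.4293702  0.        ]
glue [ 7.15772268e-01 -2.30402941e-01 -1.11022302e-16]
head [0.55147544 0.11932169 0.03      ] tray [ 0.49511036 -0.33924522  0.01      ]
HEAD (array([0.55286755, 0.15914375, 0.18757482]), np.float64(0.2336473363369059))
TRAY (array([ 0.50104074, -0.34857605,  0.15377855]), np.float64(0.5569810023452437))
PADDLE (array([0.52851242, 0.05644115, 0.2460241 ]), np.float64(2.7624944116566144))
(array([0.55306212, 0.16027982, 0.1853754 ]), np.float64(0.03796580853396754)) (array([0.52998152, 0.05721686, 0.24318217]), np.float64(0.11394599736256134))
(array([0.55222049, 0.15814027, 0.19112109]), np.float64(0.18789453610929918)) (array([ 0.82110501, -1.67096626,  4.7497278 ]), np.float64(0.99875))
```

```bash
cat >> h.py <<'E'
from scipy.optimize import least_squares
def down(yaw): # tool pointing down with tool y along world angle yaw
    y=np.array([np.cos(yaw),np.sin(yaw),0]);z=np.array([0,0,-1.]);return R.from_matrix(np.c_[np.cross(y,z),y,z])
def plan(pos,rot,start=None,n=None):
    """n equal rows that bring the tool to pos, rot"""
    s=arm.get_state();p0,r0=start or (s["tool_pos"],R.from_quat(s["tcp_rot"]))
    rv=(r0.inv()*rot).as_rotvec()
    for N in ([n] if n else range(max(1,int(np.ceil(np.abs(rv).max()/.1))),80)):
        step=R.from_rotvec(rv/N);A=sum((r0*step**k).as_matrix() for k in range(N))
        d=np.linalg.solve(A,np.array(pos)-p0)
        if abs(d).max()<=.0245: break
    row=np.r_[d/.025,rv/N/.1]
    print(f"{N} rows of:", " ".join(f"{v:.3f}" for v in row));return np.array(pos),rot
E
python3 - <<'E'
from h import *
print(np.round(eyes.grab_frame("wrist")["mount"],3).tolist())
a=plan([.50,-.36,.34],down(np.radians(99)))
b=plan([.55,.06,.34],down(np.radians(101)),start=a)
E
```

```text
[[0.0, -0.956, -0.292, 0.075], [1.0, 0.001, -0.0, 0.001], [0.0, -0.292, 0.956, -0.118], [0.0, 0.0, 0.0, 1.0]]
15 rows of: -0.922 0.334 -0.223 0.000 -0.000 0.118
17 rows of: -0.287 0.953 -0.000 0.000 0.000 -0.021
```

>>> step_arm(targets="-0.922 0.334 -0.223 0 0 0.118;-0.922 0.334 -0.223 0 0 0.118;-0.922 0.334 -0.223 0 0 0.118;-0.922 0.334 -0.223 0 0 0.118;-0.922 0.334 -0.223 0 0 0.118;-0.922 0.334 -0.223 0 0 0.118;-0.922 0.334 -0.223 0 0 0.118;-0.922 0.334 -0.223 0 0 0.118;-0.922 0.334 -0.223 0 0 0.118;-0.922 0.334 -0.223 0 0 0.118;-0.922 0.334 -0.223 0 0 0.118;-0.922 0.334 -0.223 0 0 0.118;-0.922 0.334 -0.223 0 0 0.118;-0.922 0.334 -0.223 0 0 0.118;-0.922 0.334 -0.223 0 0 0.118;0 0 0 0 0 0;0 0 0 0 0 0;0 0 0 0 0 0")

```text
clock: 3.05
tool_pos: [0.4998, -0.36, 0.3397]
tcp_rot: [-0.078, 0.997, 0.0, -0.0]
ft_force: [-0.5, -0.8, -0.1]
grip_width: 0.0854
```

```bash
python3 - <<'E'
from h import *
s=arm.get_state();print(s["tool_pos"],s["qvel"].round(3),s["q"].round(2))
p=snap("wrist");cv2.imwrite("pics/w1.png",p["image"][:,:,::-1]);print(p["intrinsics"])
l=models.silhouettes("tray",p);print([(np.round(d["bbox"]),d["conf"]) for d in l])
np.savez("w1.npz",m=l[0]["mask"],v=p["view"],k=p["intrinsics"])
print(fit([(p,l[0]["mask"].astype(float))],TRAY,[.501,-.349,.154]))
im=p["image"].copy()
a=plan(s["tool_pos"],down(np.radians(99)))
b=plan([.53,.06,.34],down(np.radians(101)))
E
```

```text
[ 0.49980929 -0.35995725  0.33968341] [-0.014 -0.011 -0.009  0.002  0.    -0.001] [-0.3   0.11  0.31  0.   -1.77 -1.11]
[[404.69032994   0.         320.50624984]
 [  0.         404.69032994 236.20612374]
 [  0.           0.           1.        ]]
[(array([334., 177., 198., 250.]), 0.95)]
(array([ 0.50032557, -0.346163  ,  0.15429494]), np.float64(0.18275304187867794))
1 rows of: -0.022 0.012 0.010 -0.000 -0.001 -0.010
17 rows of: -0.241 0.962 -0.000 -0.000 -0.000 -0.021
```

View pics/w1.png

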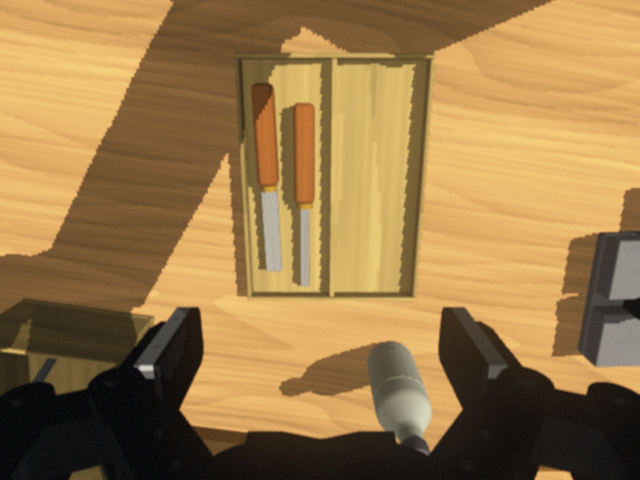

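Wrist picture: the tray's outer corners are at (235,55), (433,54), (413,298) and (248,298). The right half, towards the head, is empty. Glue is at (400,390). I'll now move over the head.

```bash
python3 - <<'E'
from h import *
d=np.load("w1.npz");p=dict(view=d["v"],intrinsics=d["k"])
c=np.array([ground(p,u,.022)[:2] for u in((235,55),(433,54),(413,298),(248,298))]);print(c.round(4),c.mean(0))
e=c[2]+c[3]-c[0]-c[1];print(np.arctan2(e[1],e[0]),np.linalg.norm(c[0]-c[1]),np.linalg.norm(c[1]-c[2]))
E
```

```text
[[ 0.3848 -0.4635]
 [ 0.3531 -0.2701]
 [ 0.615  -0.2307]
 [ 0.6455 -0.423 ]] [ 0.49959251 -0.34682689]
0.15173309101870752 0.19601847567547717 0.2647833935505903
```

>>> step_arm(targets="-0.24 0.962 0 0 0 -0.021;-0.24 0.962 0 0 0 -0.021;-0.24 0.962 0 0 0 -0.021;-0.24 0.962 0 0 0 -0.021;-0.24 0.962 0 0 0 -0.021;-0.24 0.962 0 0 0 -0.021;-0.24 0.962 0 0 0 -0.021;-0.24 0.962 0 0 0 -0.021;-0.24 0.962 0 0 0 -0.021;-0.24 0.962 0 0 0 -0.021;-0.24 0.962 0 0 0 -0.021;-0.24 0.962 0 0 0 -0.021;-0.24 0.962 0 0 0 -0.021;-0.24 0.962 0 0 0 -0.021;-0.24 0.962 0 0 0 -0.021;-0.24 0.962 0 0 0 -0.021;-0.24 0.962 0 0 0 -0.021;0 0 0 0 0 0;0 0 0 0 0 0;0 0 0 0 0 0")

```text
clock: 4.82
tool_pos: [0.5297, 0.0596, 0.3402]
tcp_rot: [-0.096, 0.995, -0.0, 0.0]
ft_force: [-0.9, -0.1, 0.3]
grip_width: 0.0855
```

```bash
cat > b.py <<'E'
from h import *
s=arm.get_state();print(s["tool_pos"],s["q"].round(2))
p=snap("wrist");cv2.imwrite("pics/w2.png",p["image"][:,:,::-1])
np.savez("w2.npz",v=p["view"],k=p["intrinsics"])
m={}
for k in("head","paddle","pointer_tip","bolt","sleeve"):
    l=models.silhouettes(k,p);print(k,[(np.round(d["bbox"]),round(d["conf"],2)) for d in l[:2]]);m[k]=l[0]["mask"].astype(float) if l else None
q,e=fit([(p,m["head"])],HEAD,[.553,.16,.187],[m["paddle"]]);print("head",q,e)
r,e=fit([(p,m["paddle"])],PADDLE,[.53,.057,.244]);print("paddle",r,e)
print("drum-centre guess",proj(p,place([0,0,.096],*q)))
E
python3 b.py
```

```text
[0.52965407 0.05962706 0.34015842] [ 0.49 -0.11  0.09  0.   -1.77 -1.87]
head [(array([356., 220., 234., 147.]), 0.95)]
paddle [(array([320., 181.,  44., 196.]), 0.77)]
pointer_tip [(array([421., 236.,  68.,  69.]), 0.81), (array([ 41., 308.,  76.,  86.]), 0.55)]
bolt [(array([307., 233.,  87.,  31.]), 0.93)]
sleeve [(array([419., 236.,  72.,  70.]), 0.69)]
head [0.55151529 0.16194571 0.18510459] 0.028817970099917357
paddle [0.52800415 0.05846394 0.22948835] 0.04315041653579815
drum-centre guess [[422.5003687  241.77779631]]
```

View pics/w2.png

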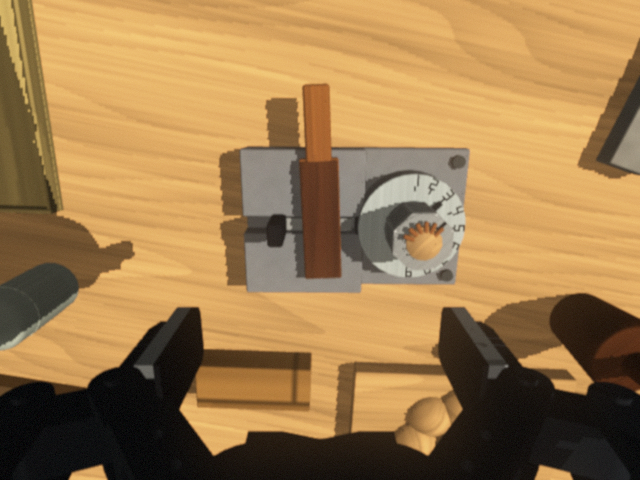

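Head spans px 240–470 × 147–292, and the brown, leather-up paddle is at (320,181). Bolt grip is at (277,230). I'll check an enlarged crop with the fit drawn on it.

```bash
python3 - <<'E'
from h import *
d=np.load("w2.npz");p=dict(view=d["v"],intrinsics=d["k"])
im=cv2.imread("pics/w2.png");S=3.2;o=np.array([235,75])
c=cv2.resize(im[75:300,235:480],None,fx=S,fy=S,interpolation=cv2.INTER_CUBIC)
H=(.5515,.1619,.1851);P=(.5280,.0585,.2295)
def line(X,q,col):
    u=np.round((proj(p,place(X,*q))-o+.5)*S).astype(int);cv2.polylines(c,[u],True,col,1)
line(np.array([[-.03,-.02,.052],[.1,-.02,.052],[.1,.02,.052],[-.03,.02,.052]]),P,(0,255,0))
line(np.array([[-.08,-.18,.038],[.08,-.18,.038],[.08,-.05,.038],[-.08,-.05,.038]]),H,(255,0,0))
a=np.arange(8)*np.pi/4
line(cyl(57,46,46,40),H,(255,0,255));
for n in range(1,10):
    t=np.radians(180-22.5*(n-1));line(np.array([[.034*np.cos(t),.034*np.sin(t),.096],[.028*np.cos(t),.028*np.sin(t),.096]]),H,(0,0,255))
cv2.imwrite("pics/c2.png",c[:600,:800])
a=H[2]+0
X=place([.009,0,0],*P)[0];print("com",X)
A=plan([X[0],X[1],.13],down(P[2]+np.pi/2));B=plan([X[0],X[1],.068],A[1],start=A)
E
```

```text
com [0.53676402 0.06054742 0.        ]
9 rows of: -0.031 -0.003 0.934 0.000 0.000 -0.042
3 rows of: -0.000 0.000 0.827 0.000 0.000 0.000
```

View pics/c2.png

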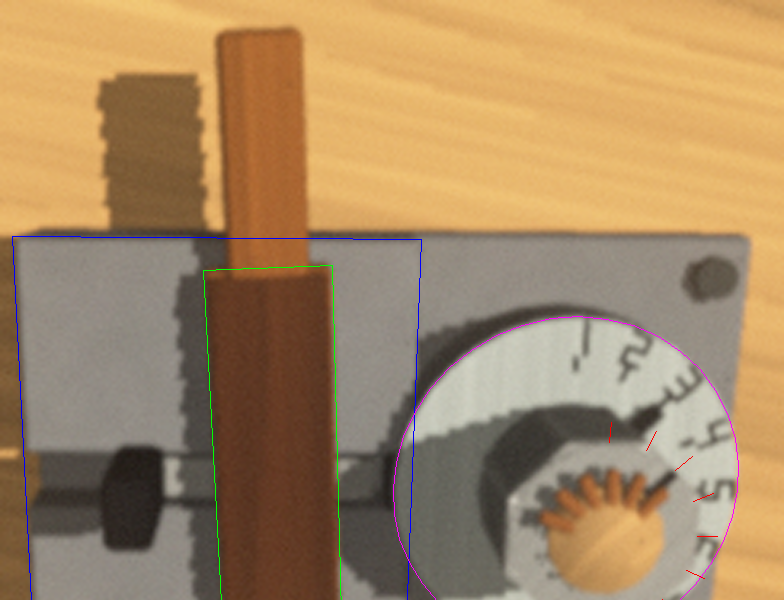

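The green outline fits the brown paddle, leather up. The red one isn't in this view, so this is the one. Pointer is near 3. Going in for the grasp.

>>> step_arm(targets="-0.031 0 0.934 0 0 -0.042;-0.031 0 0.934 0 0 -0.042;-0.031 0 0.934 0 0 -0.042;-0.031 0 0.934 0 0 -0.042;-0.031 0 0.934 0 0 -0.042;-0.031 0 0.934 0 0 -0.042;-0.031 0 0.934 0 0 -0.042;-0.031 0 0.934 0 0 -0.042;-0.031 0 0.934 0 0 -0.042;0 0 0.8 0 0 0;0 0 0.8 0 0 0;0 0 0.6 0 0 0;0 0 0.48 0 0 0;0 0 0 0 0 0;0 0 0 0 0 0", fingers=0.45, newtons=40)

```text
clock: 6.37
tool_pos: [0.5366, 0.0616, 0.0628]
tcp_rot: [-0.115, 0.993, -0.0, -0.0]
ft_force: [-0.1, -0.0, 0.7]
grip_width: 0.0618
```

>>> step_arm(targets="0 0 0 0 0 0;0 0 0 0 0 0;0 0 0 0 0 0;0 0 0 0 0 0;0 0 0 0 0 0;0 0 0 0 0 0", fingers=-1)

```text
clock: 6.87
tool_pos: [0.5376, 0.0622, 0.0646]
tcp_rot: [-0.115, 0.993, 0.0, 0.001]
ft_force: [0.6, 0.0, 6.1]
grip_width: 0.0389
```

```bash
python3 - <<'E'
from h import *
T=(.4998,-.3465,.153)
x=place([.009,.049,0],*T)[0];print(x)
r=down(T[2]+np.pi/2);s=arm.get_state();c=R.from_quat(s["tcp_rot"])
u=s["tool_pos"]+[0,0,.09]
A=plan(u,down(.2295+np.pi/2));B=plan([x[0],x[1],.14],r,start=A);C=plan([x[0],x[1],.034],r,start=B)
E
```

```text
[ 0.50122708 -0.29670077  0.        ]
4 rows of: -0.002 0.000 -0.900 0.000 0.007 0.003
15 rows of: 0.280 -0.921 0.039 0.000 0.000 0.051
5 rows of: -0.000 0.000 0.848 0.000 0.000 0.000
```

>>> step_arm(targets="0 0 -0.9 0 0 0;0 0 -0.9 0 0 0;0 0 -0.9 0 0 0;0 0 -0.9 0 0 0;0 0 0 0 0 0;0.28 -0.92 0.04 0 0 0.051;0.28 -0.92 0.04 0 0 0.051;0.28 -0.92 0.04 0 0 0.051;0.28 -0.92 0.04 0 0 0.051;0.28 -0.92 0.04 0 0 0.051;0.28 -0.92 0.04 0 0 0.051;0.28 -0.92 0.04 0 0 0.051;0.28 -0.92 0.04 0 0 0.051;0.28 -0.92 0.04 0 0 0.051;0.28 -0.92 0.04 0 0 0.051;0.28 -0.92 0.04 0 0 0.051;0.28 -0.92 0.04 0 0 0.051;0.28 -0.92 0.04 0 0 0.051;0.28 -0.92 0.04 0 0 0.051;0.28 -0.92 0.04 0 0 0.051")

```text
clock: 8.53
tool_pos: [0.4998, -0.2977, 0.137]
tcp_rot: [-0.077, 0.997, 0.0, -0.0]
ft_force: [1.3, 0.8, -1.2]
grip_width: 0.0389
```

>>> step_arm(targets="0 0 0 0 0 0;0 0 0 0 0 0;0 0 0 0 0 0")

```text
clock: 8.78
tool_pos: [0.5001, -0.2965, 0.1371]
tcp_rot: [-0.077, 0.997, 0.0, -0.0]
ft_force: [-0.4, -0.3, -1.1]
grip_width: 0.0387
```

```bash
python3 - <<'E'
from h import *
T=(.4998,-.3465,.153)
x=place([.009,.049,0],*T)[0]
r=down(T[2]+np.pi/2);s=arm.get_state();print(s["grip_width"],s["ft_force"])
A=plan([x[0],x[1],.05],r);B=plan([x[0],x[1],.0325],r,start=A,n=4)
p=snap("wrist");cv2.imwrite("pics/w3.png",p["image"][:,:,::-1])
E
```

```text
0.038718764092474205 [-0.41333818 -0.25617189 -1.05324974]
4 rows of: -0.011 -0.004 0.871 0.002 -0.002 0.001
4 rows of: -0.000 0.000 0.175 0.000 0.000 0.000
```

View pics/w3.png

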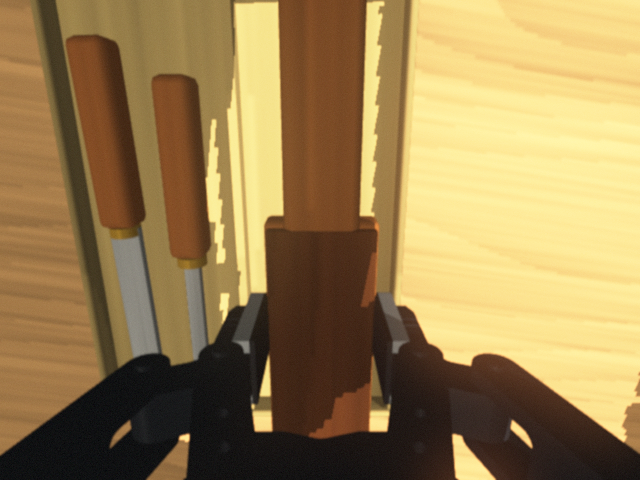

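The paddle is held at (320,300), level, and centred over the empty compartment. Lowering it now.

>>> step_arm(targets="0 0 0.87 0 0 0;0 0 0.87 0 0 0;0 0 0.87 0 0 0;0 0 0.87 0 0 0;0 0 0.18 0 0 0;0 0 0.18 0 0 0;0 0 0.18 0 0 0;0 0 0.16 0 0 0;0 0 0 0 0 0;0 0 0 0 0 0")

```text
clock: 9.67
tool_pos: [0.5008, -0.2969, 0.034]
tcp_rot: [-0.077, 0.997, -0.0, 0.001]
ft_force: [-1.2, -1.0, -0.3]
grip_width: 0.0389
```

>>> step_arm(targets="0 0 0 0 0 0;0 0 0 0 0 0;0 0 0 0 0 0;0 0 0 0 0 0", fingers=0.2)

```text
clock: 10.0
tool_pos: [0.5005, -0.2969, 0.0337]
tcp_rot: [-0.077, 0.997, -0.0, 0.0]
ft_force: [0.5, 0.1, 0.6]
grip_width: 0.0511
```

>>> step_arm(targets="0 0 -0.3 0 0 0;0 0 -0.9 0 0 0;0 0 -0.95 0 0 0;0 0 -0.95 0 0 0;0 0 -0.95 0 0 0;0 0 -0.95 0 0 0;0 0 -0.95 0 0 0;0 0 -0.95 0 0 0;0 0 -0.95 0 0 0;0 0 -0.95 0 0 0;0 0 0 0 0 0;0 0 0 0 0 0", fingers=1)

```text
clock: 11.0
tool_pos: [0.5008, -0.2971, 0.2558]
tcp_rot: [-0.077, 0.997, -0.001, 0.002]
ft_force: [-0.2, 0.2, -0.5]
grip_width: 0.0853
```

```bash
python3 - <<'E'
from h import *
p=snap("wrist");cv2.imwrite("pics/w4.png",p["image"][:,:,::-1])
l=models.silhouettes("paddle",p);print([(np.round(d["bbox"]),round(d["conf"],2)) for d in l[:2]])
P=[a+[0,0,-.033] for a in PADDLE]
q,e=fit([(p,l[0]["mask"].astype(float))],P,[.4924,-.298,.153]);print(q,e)
d=q[:2]-[.4998,-.3465];c,s=np.cos(.153),np.sin(.153);print("in tray",c*d[0]+s*d[1],-s*d[0]+c*d[1])
plan([.5415,.1619,.27],down(np.radians(145.6)))
E
```

```text
[(array([322., 178.,  46., 223.]), 0.67)]
[ 0.49150518 -0.2979774   0.14698262] 0.04429046742255387
in tray -0.0008028930479715033 0.049219936461650515
16 rows of: -0.694 0.959 -0.043 0.001 -0.000 -0.510
```

>>> step_arm(targets="-0.694 0.959 -0.043 0 0 -0.51;-0.694 0.959 -0.043 0 0 -0.51;-0.694 0.959 -0.043 0 0 -0.51;-0.694 0.959 -0.043 0 0 -0.51;-0.694 0.959 -0.043 0 0 -0.51;-0.694 0.959 -0.043 0 0 -0.51;-0.694 0.959 -0.043 0 0 -0.51;-0.694 0.959 -0.043 0 0 -0.51;-0.694 0.959 -0.043 0 0 -0.51;-0.694 0.959 -0.043 0 0 -0.51;-0.694 0.959 -0.043 0 0 -0.51;-0.694 0.959 -0.043 0 0 -0.51;-0.694 0.959 -0.043 0 0 -0.51;-0.694 0.959 -0.043 0 0 -0.51;-0.694 0.959 -0.043 0 0 -0.51;-0.694 0.959 -0.043 0 0 -0.51;0 0 0 0 0 0;0 0 0 0 0 0;0 0 0 0 0 0")

```text
clock: 12.68
tool_pos: [0.5416, 0.1617, 0.2696]
tcp_rot: [-0.466, 0.885, -0.0, -0.001]
ft_force: [-0.4, 0.1, 0.1]
grip_width: 0.0853
```

```bash
cat > v.py <<'E'
from h import *
import sys
p=snap("wrist");S=4
H=(.5515,.1619,.1851)
o=np.round(proj(p,place([0,0,.06],*H))[0]-[95,72]).astype(int);o=np.maximum(o,0)
c=cv2.resize(p["image"][o[1]:o[1]+145,o[0]:o[0]+190,::-1],None,fx=S,fy=S,interpolation=cv2.INTER_CUBIC)
def line(X,col):
    u=np.round((proj(p,place(X,*H))-o+.5)*S).astype(int);cv2.polylines(c,[u],True,col,1)
for n in range(1,10):
    t=np.radians(180-22.5*(n-1));v=np.array([np.cos(t),np.sin(t),0])
    line(np.array([.029*v+[0,0,.096],.022*v+[0,0,.096]]),(0,0,255))
    line(np.array([.039*v+[0,0,.05],.033*v+[0,0,.05]]),(0,255,0))
line(cyl(57,46,46,40),(255,0,255))
cv2.imwrite(f"pics/{sys.argv[1]}.png",c)
s=arm.get_state();print(s["tool_pos"],s["q"].round(2),o)
A=plan([*H[:2],.145],down(float(eval(sys.argv[2])) if len(sys.argv)>2 else np.radians(145.6)));B=plan([*H[:2],.087],A[1],start=A)
E
python3 v.py w5
```

```text
[0.54175898 0.16123751 0.26984292] [ 0.64 -0.05  0.02 -0.   -1.64 -1.25] [215 142]
6 rows of: -0.041 -0.051 0.832 0.001 -0.002 -0.002
3 rows of: -0.000 -0.000 0.773 0.000 0.000 0.000
```

View pics/w5.png

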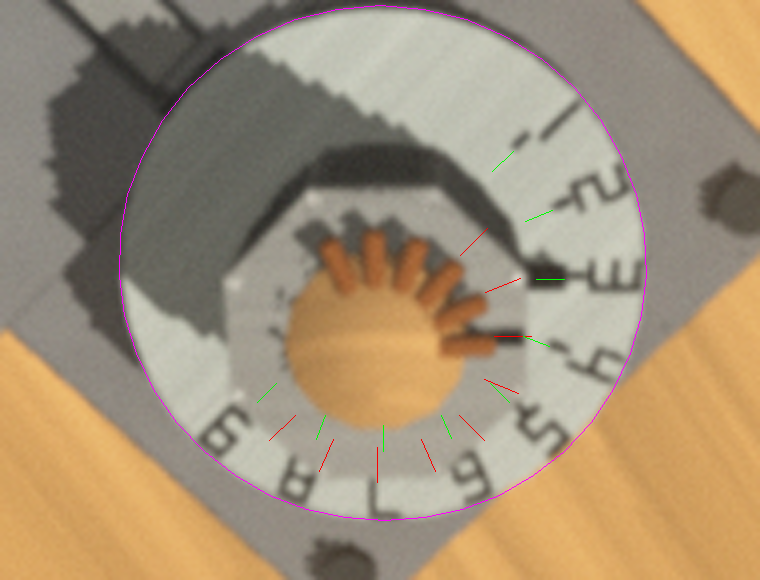

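The pointer tab at (545,277) and the rim line at (500,337) both sit on the 3 marks, so it needs 4 steps (90°) clockwise. I'll grip at yaw 190.6° so the last joint has room.

```bash
python3 - <<'E'
from h import *
A=plan([.5515,.1619,.15],down(np.radians(190.6)));plan([.5515,.1619,.0865],A[1],start=A)
E
```

```text
8 rows of: -0.016 -0.048 0.599 0.001 -0.001 -0.984
3 rows of: -0.000 -0.000 0.847 0.000 0.000 0.000
```

>>> step_arm(targets="-0.016 -0.048 0.6 0 0 -0.984;-0.016 -0.048 0.6 0 0 -0.984;-0.016 -0.048 0.6 0 0 -0.984;-0.016 -0.048 0.6 0 0 -0.984;-0.016 -0.048 0.6 0 0 -0.984;-0.016 -0.048 0.6 0 0 -0.984;-0.016 -0.048 0.6 0 0 -0.984;-0.016 -0.048 0.6 0 0 -0.984;0 0 0 0 0 0;0 0 0 0 0 0;0 0 0 0 0 0", fingers=1)

```text
clock: 13.65
tool_pos: [0.5522, 0.1619, 0.1515]
tcp_rot: [0.769, -0.64, 0.0, -0.0]
ft_force: [0.2, 0.1, 0.4]
grip_width: 0.0855
```

```bash
python3 - <<'E'
from h import *
s=arm.get_state();print(s["tool_pos"],s["q"].round(2),R.from_quat(s["tcp_rot"]).apply([0,1,0]))
plan([.5515,.1619,.0865],down(np.radians(190.6)))
E
```

```text
[0.55215131 0.16186924 0.15154612] [ 0.63 -0.01 -0.16  0.   -1.42 -0.45] [-0.98341448 -0.18136926 -0.00107382]
3 rows of: -0.002 0.009 0.867 -0.004 -0.000 -0.009
```

>>> step_arm(targets="0 0.01 0.8 0 0 0;0 0.01 0.8 0 0 0;0 0.01 0.6 0 0 0;0 0 0.4 0 0 0;0 0 0 0 0 0;0 0 0 0 0 0")

```text
clock: 14.15
tool_pos: [0.5513, 0.1623, 0.0864]
tcp_rot: [0.77, -0.639, 0.0, -0.0]
ft_force: [-0.8, -0.3, 0.0]
grip_width: 0.0856
```

>>> step_arm(targets="0 0 0 0 0 0;0 0 0 0 0 0;0 0 0 0 0 0;0 0 0 0 0 0;0 0 0 0 0 0;0 0 0 0 0 0", fingers=-1, newtons=60)

```text
clock: 14.65
tool_pos: [0.5521, 0.1628, 0.0874]
tcp_rot: [0.77, -0.638, 0.001, -0.002]
ft_force: [3.0, 0.6, 5.9]
grip_width: 0.0552
```

>>> step_arm(targets="0 0 0 0 0 0.4;0 0 0 0 0 0.785;0 0 0 0 0 0.785;0 0 0 0 0 0.785;0 0 0 0 0 0.785;0 0 0 0 0 0.785;0 0 0 0 0 0.785;0 0 0 0 0 0.785;0 0 0 0 0 0.785;0 0 0 0 0 0.785;0 0 0 0 0 0.785;0 0 0 0 0 0.785;0 0 0 0 0 0.785;0 0 0 0 0 0.785;0 0 0 0 0 0.785;0 0 0 0 0 0.785;0 0 0 0 0 0.785;0 0 0 0 0 0.785;0 0 0 0 0 0.785;0 0 0 0 0 0.785")

```text
clock: 16.32
tool_pos: [0.553, 0.1621, 0.0874]
tcp_rot: [-0.111, 0.994, -0.0, 0.003]
ft_force: [9.0, -1.3, 2.2]
grip_width: 0.0552
```

>>> step_arm(targets="0 0 0 0 0 0.4;0 0 0 0 0 0;0 0 0 0 0 0;0 0 0 0 0 0;0 0 0 0 0 0")

```text
clock: 16.73
tool_pos: [0.5531, 0.1621, 0.0874]
tcp_rot: [-0.093, 0.996, -0.0, 0.003]
ft_force: [8.0, -1.1, 1.6]
grip_width: 0.0552
```

```bash
python3 - <<'E'
from h import *
s=arm.get_state();y=R.from_quat(s["tcp_rot"]).apply([0,1,0]);print(s["tool_pos"],s["q"].round(2),np.degrees(np.arctan2(y[1],y[0])),s["wrist_torque"],s["ft_force"],s["grip_width"])
E
```

```text
[0.55305057 0.16209045 0.08739638] [ 0.63  0.02 -0.25  0.   -1.3  -2.02] 100.63167608678141 [-0.98196253 -2.60380162 -0.02628034] [ 7.98405993 -1.13785378  1.64120177] 0.055238393536612404
```

>>> step_arm(targets="0 0 0 0 0 0;0 0 0 0 0 0;0 0 0 0 0 0;0 0 0 0 0 0;0 0 0 0 0 0;0 0 -0.5 0 0 0;0 0 -0.95 0 0 0;0 0 -0.95 0 0 0;0 0 -0.95 0 0 0;0 0 -0.95 0 0 0;0.3 -0.5 -0.95 0 0 0;0.3 -0.5 -0.95 0 0 0;0.3 -0.5 -0.95 0 0 0;0.3 -0.5 -0.95 0 0 0;0 0 0 0 0 0;0 0 0 0 0 0;0 0 0 0 0 0", fingers=1)

```text
clock: 18.15
tool_pos: [0.5304, 0.1078, 0.2881]
tcp_rot: [-0.093, 0.996, 0.0, -0.0]
ft_force: [0.4, -0.8, -0.8]
grip_width: 0.0853
```

```bash
python3 v.py w6; python3 - <<'E'
from h import *
p=snap("wrist");H=(.5515,.1619,.1851)
l=models.silhouettes("bolt",p);print([(np.round(d["bbox"]),round(d["conf"],2)) for d in l[:2]])
cv2.imwrite("pics/w7.png",p["image"][:,:,::-1])
for t in (0,.002,.004):print(t,proj(p,place([[-.012,-.151+t,.08],[.012,-.135+t,.08]],*H)))
x=place([0,-.141,0],*H)[0]
A=plan([x[0],x[1],.13],down(H[2]+np.pi/2));plan([x[0],x[1],.072],A[1],start=A)
E
```

```text
[0.53033335 0.10788764 0.28725164] [ 0.57 -0.11 -0.   -0.   -1.68 -1.96] [280 164]
8 rows of: -0.234 0.184 0.711 0.001 -0.002 -0.981
3 rows of: -0.000 -0.000 0.773 0.000 0.000 0.000
[(array([254., 241., 107.,  37.]), 0.57)]
0 [[198.17463327 230.18425928]
 [219.3576142  257.22005754]]
0.002 [[200.56538938 230.18674139]
 [221.70007902 257.22249109]]
0.004 [[202.95614576 230.18922349]
 [224.04254411 257.22492464]]
7 rows of: -0.176 -0.525 0.896 -0.001 -0.003 0.001
3 rows of: -0.000 0.000 0.773 0.000 0.000 0.000
```

View pics/w6.png

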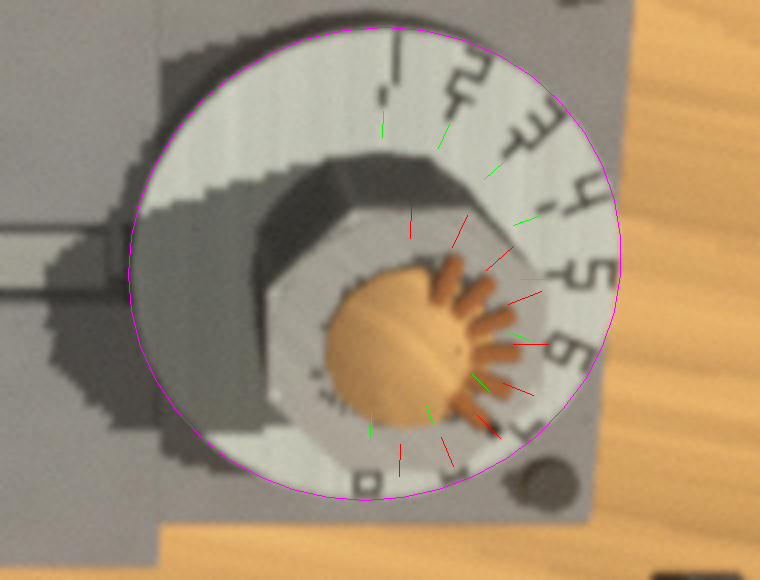

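View pics/w7.png

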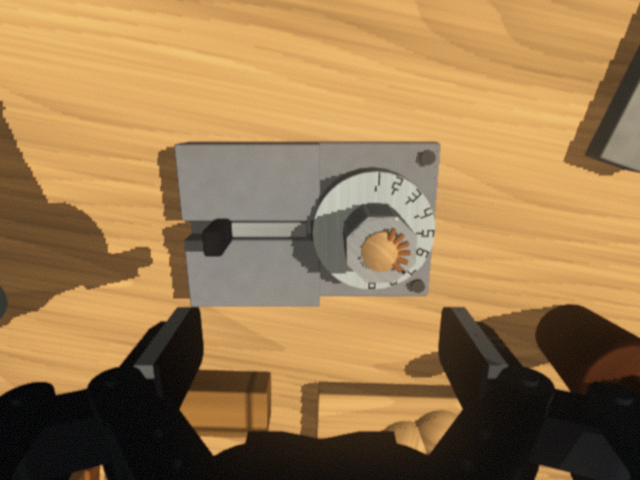

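The rim line at (492,430) lies on mark 7, so the sleeve is clicked in. Bolt grip is at (217,237), drawn back by about 0–4 mm. Next I pinch it.

>>> step_arm(targets="-0.176 -0.525 0.896 0 0 0;-0.176 -0.525 0.896 0 0 0;-0.176 -0.525 0.896 0 0 0;-0.176 -0.525 0.896 0 0 0;-0.176 -0.525 0.896 0 0 0;-0.176 -0.525 0.896 0 0 0;-0.176 -0.525 0.896 0 0 0;0 0 0 0 0 0;0 0 0.77 0 0 0;0 0 0.77 0 0 0;0 0 0.5 0 0 0;0 0 0.28 0 0 0;0 0 0 0 0 0;0 0 0 0 0 0", fingers=0.3)

```text
clock: 19.47
tool_pos: [0.5781, 0.0233, 0.0738]
tcp_rot: [-0.093, 0.996, -0.0, 0.0]
ft_force: [0.4, 0.1, 0.6]
grip_width: 0.0553
```

>>> step_arm(targets="0 0 0 0 0 0;0 0 0 0 0 0;0 0 0 0 0 0;0 0 0 0 0 0;0 0 0 0 0 0;0 0 0 0 0 0;0 0 0 0 0 0", fingers=-1, newtons=40)

```text
clock: 20.05
tool_pos: [0.5783, 0.0231, 0.0741]
tcp_rot: [-0.093, 0.996, 0.0, 0.001]
ft_force: [-0.9, 1.7, 4.8]
grip_width: 0.0157
```

```bash
python3 - <<'E'
from h import *
s=arm.get_state();H=(.5515,.1619,.1851)
d=s["tool_pos"][:2]-H[:2];c,n=np.cos(H[2]),np.sin(H[2]);print("head xy",c*d[0]+n*d[1],-n*d[0]+c*d[1],s["tool_pos"],s["ft_force"],s["grip_width"])
E
```

```text
head xy 0.0007919487302613382 -0.1413148034210903 [0.57828668 0.02314491 0.07413542] [-0.94846642  1.66435994  4.81613928] 0.01573458209000893
```

>>> step_arm(targets="0 0.1 0 0 0 0;0 0.1 0 0 0 0;0 0.1 0 0 0 0;0 0.1 0 0 0 0;0 0.1 0 0 0 0;0 0.1 0 0 0 0;0 0.1 0 0 0 0;0 0.1 0 0 0 0;0 0.1 0 0 0 0;0 0.1 0 0 0 0;0 0.08 0 0 0 0;0 0.06 0 0 0 0;0 0.06 0 0 0 0;0 0 0 0 0 0;0 0 0 0 0 0")

```text
clock: 21.3
tool_pos: [0.5731, 0.051, 0.0742]
tcp_rot: [-0.092, 0.996, -0.001, 0.001]
ft_force: [1.1, -7.0, 4.3]
grip_width: 0.0153
```

```bash
python3 - <<'E'
from h import *
s=arm.get_state();H=(.5515,.1619,.1851)
d=s["tool_pos"][:2]-H[:2];c,n=np.cos(H[2]),np.sin(H[2]);print("head xy",c*d[0]+n*d[1],-n*d[0]+c*d[1],s["tool_pos"],s["ft_force"],s["grip_width"])
E
```

```text
head xy 0.0007674860097044121 -0.11300362792813885 [0.57305211 0.05096797 0.07417912] [ 1.10718692 -7.01952422  4.27466732] 0.015309342805313637
```

>>> step_arm(targets="0 0.08 0 0 0 0;0 0.08 0 0 0 0;0 0 0 0 0 0;0 0 0 0 0 0")

```text
clock: 21.63
tool_pos: [0.5729, 0.0513, 0.0743]
tcp_rot: [-0.091, 0.996, -0.004, 0.001]
ft_force: [8.0, -22.4, 1.6]
grip_width: 0.0153
```

>>> step_arm(targets="0 0 0 0 0 0;0 0 0 0 0 0;0 0 0 0 0 0;0 0 0 0 0 0;0 0 0 0 0 0", fingers=0.3)

```text
clock: 22.05
tool_pos: [0.5714, 0.0569, 0.0729]
tcp_rot: [-0.093, 0.996, 0.0, -0.0]
ft_force: [-0.4, -0.0, 0.7]
grip_width: 0.0554
```

>>> step_arm(targets="0 0 -0.4 0 0 0;0 0 -0.95 0 0 0;0 0 -0.95 0 0 0;0 0 -0.95 0 0 0;0 0 -0.95 0 0 0;0 0 -0.95 0 0 0;0 0 -0.95 0 0 0;0 0 -0.95 0 0 0;0 0 -0.95 0 0 0;0 0 -0.95 0 0 0;0 0 0 0 0 0;0 0 0 0 0 0;0 0 0 0 0 0")

```text
clock: 23.13
tool_pos: [0.5714, 0.0568, 0.2969]
tcp_rot: [-0.093, 0.996, 0.0, -0.0]
ft_force: [0.4, 0.6, -0.5]
grip_width: 0.0556
```

```bash
python3 - <<'E'
from h import *
s=arm.get_state();print(s["tool_pos"])
p=snap("wrist");H=(.5515,.1619,.1851)
im=p["image"][:,:,::-1].copy()
for t in (0.0275,.03):
    u=proj(p,place([[-.012,-.151+t,.08],[.012,-.151+t,.08],[.012,-.135+t,.08],[-.012,-.135+t,.08]],*H));cv2.polylines(im,[np.round((u+.5)*16).astype(int)],True,(0,0,255) if t<.03 else (0,255,0),1,shift=4)
im=im[120:340,150:490];cv2.imwrite("pics/w8.png",cv2.resize(im,None,fx=2.3,fy=2.3,interpolation=cv2.INTER_CUBIC))
q=snap("side");cv2.imwrite("pics/s8.png",q["image"][:,:,::-1])
q2=snap("scene")
for k,zs in(("mallet",q),("glue",q2),("mallet",q2),("glue",q)): print(k,[(np.round(d["bbox"]),round(d["conf"],2)) for d in models.boxes_of(k,zs)[:2]])
E
```

```text
[0.57137339 0.05675418 0.29686339]
mallet [(array([206., 382.,  51.,  80.]), 0.97)]
glue [(array([345., 375.,  26.,  36.]), 0.94)]
mallet [(array([432., 171.,  32.,  57.]), 0.57)]
glue [(array([271., 284.,  32.,  34.]), 0.73), (array([234., 166.,  25.,  55.]), 0.62)]
```

View pics/w8.png

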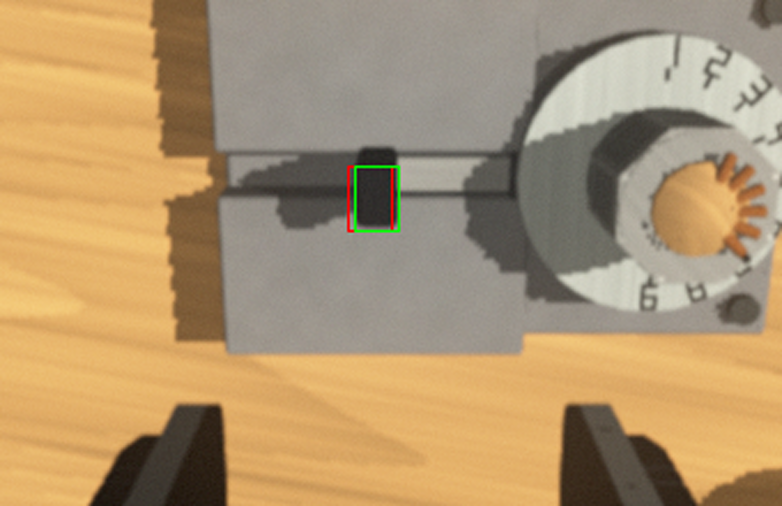

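The bolt grip lies on the green 30 mm outline, it stalled at 22 N, and the rim line is still at 7. One last look at the tray before handing in.

```bash
python3 - <<'E'
import cv2
cv2.imwrite("pics/s9.png",cv2.resize(cv2.imread("pics/s8.png")[110:220,210:390],None,fx=4,fy=4,interpolation=cv2.INTER_CUBIC))
E
```

```text
(no output)
```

View pics/s9.png

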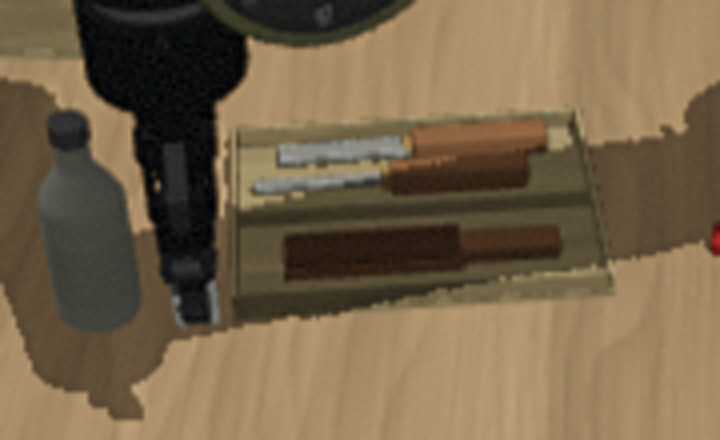

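The paddle lies flat, leather up, in the empty compartment at (420,250) in the crop, and the glue bottle is standing. Handing in.

```bash
python3 -c "
from cell import ticket
print(ticket.close_job())"
```

```text
the job is handed in; nothing more can be done
None
```

I moved the paddle to the tray, turned the sleeve from 3 to 7, pushed the lock bolt home, and handed the job in at about 23 s of the 67 s allowed. The system gives no verdict, so these are my own last checks:

- **Paddle:** it lies leather side up in the empty compartment. The wrist-camera fit puts it at about x = -1 mm, y = +49 mm in the tray's frame. That fit assumed it lies flat, and the side view agrees.
- **Sleeve:** the line on its rim stands on the 7 mark, both before and after the bolt went home. I turned it while the bolt was still drawn back (about 2 mm of travel).
- **Bolt:** it stalled against its stop at 22 N with about 30 mm of travel, and its outline in the picture matches the home position.
- **Mallet and glue bottle:** their detected boxes stayed where they were at the start, to within a few pixels. In one side view the network's best "glue" guess was really the sleeve; its second guess was the bottle, in its original place.
- **Gripper:** I left it raised and clear of everything.

No check failed. Ten pictures were viewed.

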